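# Click the die holder onto its guide bar in the leaning tool stand

### The job

Fit the die holder (the short thick aluminium sleeve with a round die in its top) onto the guide bar that leans out of the tool stand: lift it, slide its open lower end down over the bar and, without letting go on the way, push it past the first resistance of the two sprung balls until they click out into the groove inside its bore. Leave it sitting on that click, neither short of it nor pushed on beyond it, and let go; where along the bar it clicks is set differently every time, so go by feel. Leave everything else on the shelf where it is.

Things in the scene. Friction and masses are not known exactly. Their poses are not given: they have to be found in the camera images.
- holder_center (a point): Loose die holder to fit: aluminium sleeve, 46 mm outside diameter, 110 mm long, 0.3 to 0.55 kg. It stands on the shelf, mouth down, closed end with the dark round die up. Point on its axis, half-way up (55 mm from either end); z axis from mouth to die. Round outside, knurled over the lower 42 mm; grip it across its diameter, best on the upper third.
- holder_mouth (a point): Centre of the die holder's open end (its mouth), on its axis; axes as holder_center; at shelf height at the start. The blind bore is 26 mm in diameter and 92 mm deep, its mouth flared to 36 mm over the last 6 mm. Inside, centred 36 mm from the mouth, is the detent groove (11 mm wide, 3 mm deep, 45 degree flanks).
- bar_tip (a point): Centre of the end face of the fixed steel guide bar, 24 mm in diameter, standing 110 mm out of a 44 mm collar in the tool stand; last 12 mm bevelled to 13 mm diameter. z axis along the bar and out of its end. It leans 32 degrees from vertical, within 21 degrees of straight towards -x; the end is 0.21 m above the shelf. A sprung ball stands 3.5 mm out of its +y and of its -y side.
- ball_l (a joint): 12 mm steel ball on the bar's +y side: travel into the bar (m); about 0 (to -0.0006) when out, free or in the groove; 0.0015 to 0.003 inside the plain bore. Spring 6 N when out, +1.2 N/mm. Both balls sit at one distance from the bar's end, set from 18 to 48 mm: not in the readings, seen by camera or felt. On the click the mouth is 36 mm (+1) below the balls: 54 to 85 mm below the bar's end.
- ball_r (a joint): Same ball on the bar's -y side. Feel, sliding the sleeve down slowly: free until the mouth is 0 to 3 mm below the balls, then resistance rising 6 to 17 N, over within 8 mm of the touch; light friction; from 30 mm after the touch the balls draw it in by 4 to 12 N, the pull is gone on the click at 34 to 36 mm; going on again takes 6 to 17 N, 1 to 3 mm past it. Let go within 2 mm it centres itself.
- dieholder: The die holder as a whole, origin at the centre of its mouth, z axis from the mouth to the die
- stand: Fixed green cast tool stand, foot 170 x 120 mm on the shelf, leaning socket 70 mm in diameter that carries the bar (towards this frame's -x); a clamp lever with a black ball stands out 65 mm to +y, lower than 105 mm. Origin at shelf height, 10 mm in front of the middle of the foot.
- paste_tin: Bystander: red tin with a yellow band, diameter 64 mm, 100 mm high, upright; origin at the middle of its underside. Leave it
- reamer_tube: Bystander: chrome reamer in a square clear plastic tube with blue caps, 186 x 25 x 24 mm, lying along its x axis; origin at the middle of its underside. Leave it
- copper_hammer: Bystander: copper soft hammer, 260 mm long with the 95 mm head at its +x end, 36 mm high, lying flat; origin on the shelf under the shaft, 108 mm from the head's far side and 150 mm from the handle's end. Leave it
- sine_block: Bystander: aluminium sine block on two steel rolls, 125 x 48 mm, 57 mm high; origin at the middle of its underside. Leave it
- tailstock_clamp: Bystander: rusty cast-iron tailstock clamp, 130 x 55 mm, 68 mm high at its bolt; origin at the middle of its underside. Leave it
Not all that is in view belongs to the job. Leave any pink, red or yellow look-alike of the stand alone.

How it is judged:
By the outcome, as a careful person would: the job done as asked, in the order asked, and still so for the second after the job is handed in, with the robot touching nothing.
It also fails if it takes over 50 s, if anything falls off the work surface, if the arm or the gripper's body presses on something with over 40 N, if the wrist force passes 120 N, or if a joint passes its speed limit or range.

### The arm

A 7-joint arm with a two-finger parallel gripper is mounted at the origin on the work surface. World frame = base frame: x ahead of the robot, y to its left, z up, the work surface at z = 0. Lengths are in m, angles in rad, forces in N, time in s.
With the tool pointing down it reaches from about 0.4 to 0.9 m from the base axis. Payload 5.6 kg.
Tool frame: the origin (TCP) lies at the very end of the fingers, on their centre line; the grasp point (between the pads) lies 19 mm behind it (manip.hold_point_z is the distance from the TCP to the grasp point, in m); z points along the fingers, y is the line along which they close (so a half turn about z gives the same grasp; the last joint's range is limited). The gripper opens to 92 mm and grips with 3 to 60 N. Pads are 20 mm wide; open, the fingers measure 128 mm over their backs; the gripper's body (75 mm by 189 mm) begins 69 mm behind the grasp point.
Start: joints at [-1.289, 0.468, -0.012, 1.603, 0.006, 1.071, -0.056], TCP at [0.207, 0.616, 0.215] pointing down, gripper open.
Joint ranges: [-2.53, 2.53], [-0.31, 2.02], [-1.57, 1.55], [0.28, 2.44], [-1.29, 4.43], [0.15, 1.84], [-2.92, 2.92]. Speed limits (rad/s): [2.57, 2.57, 3.14, 3.14, 3.14, 3.14, 3.14].

### API

Orientations are given as a rotation vector (axis times angle).
In Python, from plant import manip gives the robot as it stands.
- The arm moves only by the tool jog_arm, never from a script. Its argument "plan" is a list of rows, each an object with "slide": the shift along the world's x, y, z in m, a list of three; "dr": the turn, a rotation vector about the world's x, y, z in degrees, a list of three; "gripper": the finger opening in m, from 0 to 0.0919. In form: [{"slide": [tx, ty, tz], "dr": [rx, ry, rz], "gripper": gripper}, ...]. A call has 1 to 20 rows; each row shifts and turns the commanded pose from where the row before left it; what a row does not reach is not made up. A row lasts 1/12 s, in which the tool goes at most 41.7 mm and 7.16 degrees, less where a joint would pass 70% of its speed; a pose out of reach is approached as far as the arm can. A call with a gripper value outside its range is refused whole. The fingers move at their own pace and stop on an object; "newtons" is the grip in N (left out, the last holds). Time passes only in rows, so rows that do not move let the fingers close. It gives the time, the measured TCP pose, the force, the opening and the grip force at its end, in the units of the state.
- manip.sense(): the state, without advancing time (a new reading comes with each control period).
- manip.get_image(name): name is "scene" or "side" or "wrist"; returns a dict with "img" (400x640x3 uint8, red, green, blue), "mtx" (3x3 intrinsics, pixels), "R" (3x3) and "t" (3): a world point X has camera coordinates R X + t. Camera axes: x right, y down, z forward; pixel columns grow to the right and rows downward; lengths in m; the calibration is good to about 2 mm. The wrist camera is an equidistant fisheye: a pixel r from the principal point sees the ray r / f radians off the axis. A picture is of the moment at which its call begins. There is no depth.
- manip.job_done(): hands the job in; it is judged then, once.
Trained networks look in a picture, given as the dict that the camera call returned (one of the last four; its "shot" number tells which), for a name from the list of things; names that differ only in an ending like _2 or _b are one class to them, and where a whole thing is asked for, a point or a joint stands for the part that bears it (a point fixed in the world has none). Each returns a list of dicts, best first, with "confidence" (0 to 1); they miss things now and then, are a little off and sometimes report something else, mostly with a low value. They report only what shows in the picture. A call takes as long as a camera call. They do not tell look-alikes from the thing itself.
- manip.recognise(picture, label): "extent" ([left, top, right, bottom] in pixels, round what is visible of it).
- manip.tip_of(picture, label): "uv" ([column, row] in pixels: a listed point, or the origin of a listed thing).
The state is a dict: "time": time; "qpos": joint angles; "qd": joint speeds; "effort": joint torques, N m; "eef_pos": TCP position; "orientation": TCP orientation; "contact_force": force on the tool from outside, world axes, zero at the start; "wrist_torque": the same for the moment, N m; "finger_gap": finger opening in m; "grasp_force": force on a finger pad.
Only numpy, scipy, OpenCV 4.12 (cv2) and the standard library are available. Lean on these libraries where they do the work, as an engineer would, in place of code of your own. Each camera call takes 0.05 s, during which the arm holds its last target. There are 200 camera calls.

## Working session

There is one attempt and no reset: what is moved stays moved. The work goes in short steps, Python scripts to look and compute and a tool call to move; the robot and the scene stay as the last step left them, time stands still between calls to the robot, and variables do not carry over. Pictures are saved under pics/ and viewed, at most 12 in all, crops included, and the job is handed in when it is done.

Besides the shell and the picture viewer there is one more tool, called after "Call:" by a JSON object that holds its "fn" and its "kwargs", one argument or row to a line. jog_arm: Moves the arm, as the interface text tells. Its arguments: {"type":"object","properties":{"plan":{"type":"array","items":{"type":"object","properties":{"slide":{"type":"array","items":{"type":"number"}},"dr":{"type":"array","items":{"type":"number"}},"gripper":{"type":"number"}}}},"newtons":{"type":"number"}},"required":["plan"]}

```bash
mkdir -p pics
cat > h.py <<'E'
from plant import manip
import numpy as np, cv2
from scipy.spatial.transform import Rotation as Ro
def ray(p,uv):
    K=np.array(p["mtx"]);R=np.array(p["R"]);t=np.array(p["t"])
    x=(uv[0]-K[0,2])/K[0,0];y=(uv[1]-K[1,2])/K[1,1]
    if p.get("name")=="wrist":
        r=np.hypot(x,y);d=np.array([x/r*np.sin(r),y/r*np.sin(r),np.cos(r)]) if r>1e-9 else np.array([0,0,1.])
    else: d=np.array([x,y,1.])
    d=R.T@(d/np.linalg.norm(d)); return -R.T@t,d
def tri(rays):
    A=np.zeros((3,3));b=np.zeros(3)
    for o,d in rays:
        M=np.eye(3)-np.outer(d,d);A+=M;b+=M@o
    X=np.linalg.solve(A,b)
    return X,[np.linalg.norm((np.eye(3)-np.outer(d,d))@(X-o)) for o,d in rays]
def proj(p,X):
    c=np.array(p["R"])@X+np.array(p["t"]);K=np.array(p["mtx"])
    if p.get("name")=="wrist":
        r=np.hypot(c[0],c[1]);th=np.arctan2(r,c[2]);q=c[:2]/r*th
    else:q=c[:2]/c[2]
    return np.array([K[0,0]*q[0]+K[0,2],K[1,1]*q[1]+K[1,2]])
def cam(n,f=None):
    p=manip.get_image(n);p["name"]=n
    if f: cv2.imwrite("pics/"+f,p["img"][:,:,::-1])
    return p
E
python3 - <<'E'
from h import *
s=manip.sense();print({k:np.round(v,4).tolist() for k,v in s.items() if k!='effort'},manip.hold_point_z)
P={n:cam(n,n+"0.png") for n in("scene","side","wrist")}
for n,p in P.items():
    print(n,p["shot"],np.round(p["mtx"],1).tolist(),np.round(-np.array(p["R"]).T@p["t"],3))
    for l in("holder_center","holder_mouth","bar_tip","ball_l","ball_r","stand","paste_tin","reamer_tube","copper_hammer","sine_block","tailstock_clamp"):
        print(l,[(np.round(d["uv"],1).tolist(),round(d["confidence"],2)) for d in manip.tip_of(p,l)[:3]])
    print([(np.round(d["extent"]).tolist(),round(d["confidence"],2)) for d in manip.recognise(p,"dieholder")[:3]])
E
```

```text
{'time': 0.0, 'qpos': [-1.289, 0.4684, -0.0116, 1.6036, 0.006, 1.0713, -0.0563], 'qd': [-0.0019, 0.0, -0.0005, -0.0, 0.0007, -0.0005, 0.0006], 'eef_pos': [0.2073, 0.6154, 0.2136], 'orientation': [-0.508, -3.1001, 0.0027], 'contact_force': [0.3134, -0.0076, 0.0409], 'wrist_torque': [-0.0276, -0.0173, 0.0093], 'grasp_force': 0.0, 'finger_gap': 0.0918} 0.0187
scene 1 [[495.7, 0.0, 313.4], [0.0, 495.7, 200.5], [0.0, 0.0, 1.0]] [ 1.528 -0.045  1.567]
holder_center [([375.8, 217.5], 0.75)]
holder_mouth [([373.1, 223.7], 0.6)]
bar_tip [([293.9, 156.2], 0.83), ([222.3, 128.7], 0.75), ([347.1, 134.5], 0.52)]Traceback (most recent call last):
  File "<stdin>", line 7, in <module>
ValueError: it knows: bar_tip, copper_hammer, dieholder, holder_center, holder_mouth, paste_tin, reamer_tube, sine_block, stand, tailstock_clamp
```

Run:
```python
from h import *
P={n:cam(n,n+"1.png") for n in("scene","side","wrist")}
for n,p in P.items():
    print(n,p["shot"],np.round(p["mtx"],1).tolist(),np.round(-np.array(p["R"]).T@p["t"],3))
    for l in("holder_center","holder_mouth","bar_tip","stand","paste_tin","reamer_tube","copper_hammer","sine_block","tailstock_clamp"):
        o=[]
        for d in manip.tip_of(p,l)[:3]:
            c,r=ray(p,d["uv"]); h={"bar_tip":.21,"holder_center":.055}.get(l,0)
            o.append((np.round(d["uv"],1).tolist(),round(d["confidence"],2),np.round(c+r*(h-c[2])/r[2],3)[:2].tolist()))
        print(l,o)
    print([(np.round(d["extent"]).tolist(),round(d["confidence"],2)) for d in manip.recognise(p,"dieholder")[:3]])
```

```text
scene 4 [[495.7, 0.0, 313.4], [0.0, 495.7, 200.5], [0.0, 0.0, 1.0]] [ 1.528 -0.045  1.567]
holder_center [([377.0, 220.1], 0.56, [0.525, 0.247])]
holder_mouth [([376.0, 226.0], 0.56, [0.516, 0.251])]
bar_tip [([331.0, 209.4], 0.79, [0.581, 0.068]), ([346.5, 138.8], 0.78, [0.262, 0.144]), ([223.0, 128.8], 0.74, [0.2, -0.318])]
stand [([288.5, 209.7], 0.86, [0.432, -0.079]), ([324.2, 261.3], 0.8, [0.661, 0.048]), ([342.4, 187.6], 0.63, [0.33, 0.137])]
paste_tin [([237.8, 232.5], 0.57, [0.531, -0.268])]
reamer_tube [([407.0, 271.5], 0.65, [0.711, 0.34])]
copper_hammer [([170.3, 206.5], 0.89, [0.405, -0.534])]
sine_block [([169.9, 255.1], 0.73, [0.62, -0.507])]
tailstock_clamp [([432.1, 193.0], 0.84, [0.366, 0.491]), ([374.5, 223.3], 0.45, [0.503, 0.247])]
[([372.0, 208.0, 390.0, 233.0], 0.66), ([394.0, 250.0, 420.0, 293.0], 0.29)]
side 5 [[397.5, 0.0, 319.9], [0.0, 397.5, 201.2], [0.0, 0.0, 1.0]] [ 0.412 -1.165  1.134]
holder_center [([343.6, 180.5], 0.65, [0.608, 0.264]), ([323.0, 184.8], 0.62, [0.513, 0.24])]
holder_mouth [([324.5, 192.0], 0.6, [0.521, 0.257])]
bar_tip [([229.1, 261.8
[... 260 characters left out ...]
], 0.73, [0.527, -0.253])]
reamer_tube [([365.9, 178.8], 0.61, [0.726, 0.341]), ([322.7, 195.3], 0.45, [0.511, 0.233])]
copper_hammer [([308.8, 355.6], 0.78, [0.41, -0.536])]
sine_block [([370.1, 347.9], 0.93, [0.6, -0.525]), ([339.2, 277.6], 0.35, [0.535, -0.244])]
tailstock_clamp [([338.8, 279.6], 0.65, [0.532, -0.253]), ([290.9, 164.6], 0.61, [0.371, 0.491])]
[([315.0, 174.0, 327.0, 195.0], 0.72), ([328.0, 253.0, 350.0, 291.0], 0.31)]
wrist 6 [[309.7, 0.0, 315.8], [0.0, 309.7, 199.5], [0.0, 0.0, 1.0]] [0.142 0.638 0.384]
holder_center []
holder_mouth []
bar_tip [([11.2, 385.3], 0.89, [0.318, 0.063])]
stand []
paste_tin []
reamer_tube []
copper_hammer []
sine_block []
tailstock_clamp []
[]
```

View pics/scene0.png

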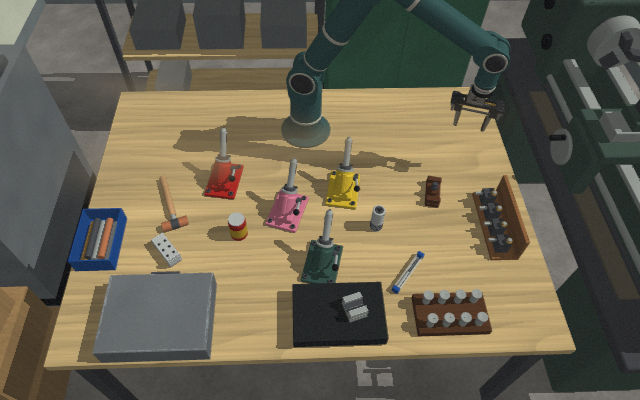

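```bash
ls pics
```

```text
scene0.png
scene1.png
side0.png
side1.png
wrist0.png
wrist1.png
```

Scene view: the green stand (pixel 322,262; bar end 329,210) is the real one. The holder is at 377,218. Pink, yellow and red are look-alikes. I'm moving over toward the holder.

Call:
{"fn": "jog_arm", "kwargs": {
  "plan": [
    {"slide":[0.024,-0.026,0.003],"dr":[0,0,-3.8],"gripper":0.0918},
    {"slide":[0.024,-0.026,0.003],"dr":[0,0,-3.8],"gripper":0.0918},
    {"slide":[0.024,-0.026,0.003],"dr":[0,0,-3.8],"gripper":0.0918},
    {"slide":[0.024,-0.026,0.003],"dr":[0,0,-3.8],"gripper":0.0918},
    {"slide":[0.024,-0.026,0.003],"dr":[0,0,-3.8],"gripper":0.0918},
    {"slide":[0.024,-0.026,0.003],"dr":[0,0,-3.8],"gripper":0.0918},
    {"slide":[0.024,-0.026,0.003],"dr":[0,0,-3.8],"gripper":0.0918},
    {"slide":[0.024,-0.026,0.003],"dr":[0,0,-3.8],"gripper":0.0918},
    {"slide":[0.024,-0.026,0.003],"dr":[0,0,-3.8],"gripper":0.0918},
    {"slide":[0.024,-0.026,0.003],"dr":[0,0,-3.8],"gripper":0.0918},
    {"slide":[0.024,-0.026,0.003],"dr":[0,0,-3.8],"gripper":0.0918},
    {"slide":[0.024,-0.026,0.003],"dr":[0,0,-3.8],"gripper":0.0918},
    {"slide":[0,0,0],"dr":[0,0,0],"gripper":0.0918},
    {"slide":[0,0,0],"dr":[0,0,0],"gripper":0.0918}
  ],
  "newtons": 50
}}

```text
time: 3.12
eef_pos: [0.4971, 0.3019, 0.2509]
orientation: [1.675, 2.657, 0.001]
contact_force: [0.0, 0.5, -0.6]
finger_gap: 0.0922
grasp_force: 0.0
```

Run:
```python
from h import *
s=manip.sense();print(s["eef_pos"],np.round(s["qpos"],3),Ro.from_rotvec(s["orientation"]).as_matrix().round(3).tolist(),s["contact_force"])
p=cam("wrist","w2.png");print(-np.array(p["R"]).T@p["t"])
for l in("holder_center","holder_mouth","bar_tip","stand"):
    o=[]
    for d in manip.tip_of(p,l)[:3]:
        c,r=ray(p,d["uv"]); h={"bar_tip":.21,"holder_center":.055}.get(l,0)
        o.append((np.round(d["uv"],1).tolist(),round(d["confidence"],2),np.round(c+r*(h-c[2])/r[2],3)[:2].tolist()))
    print(l,o)
```

```text
[0.49705918 0.3019318  0.25092372] [-0.838  0.317  0.293  1.754 -0.101  1.085 -0.066] [[-0.431, 0.902, 0.001], [0.902, 0.431, -0.0], [-0.001, 0.001, -1.0]] [ 0.02670186  0.45359275 -0.6395466 ]
[0.46653717 0.36380259 0.42078433]
holder_center [([308.5, 221.1], 0.92, [0.51, 0.252]), ([455.2, 211.7], 0.48, [0.68, 0.345])]
holder_mouth [([308.2, 210.6], 0.92, [0.509, 0.249])]
bar_tip [([37.2, 233.7], 0.81, [0.246, 0.16])]
stand [([335.5, 346.8], 0.9, [0.657, 0.044]), ([172.9, 222.3], 0.63, [0.329, 0.141]), ([192.4, 341.0], 0.61, [0.422, -0.072])]
```

View pics/w2.png

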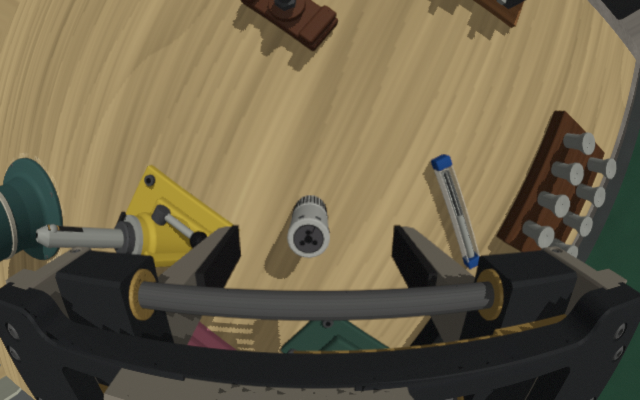

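Wrist view: holder at 308,221 between the fingers; the green stand shows at 335,347 behind the gripper. I'm centring above the holder.

Call:
{"fn": "jog_arm", "kwargs": {
  "plan": [
    {"slide":[0.005,-0.017,-0.01],"dr":[0,0,0],"gripper":0.0918},
    {"slide":[0.005,-0.017,-0.03],"dr":[0,0,0],"gripper":0.0918},
    {"slide":[0.005,-0.018,-0.03],"dr":[0,0,0],"gripper":0.0918},
    {"slide":[0,0,-0.03],"dr":[0,0,0],"gripper":0.0918},
    {"slide":[0,0,0],"dr":[0,0,0],"gripper":0.0918},
    {"slide":[0,0,0],"dr":[0,0,0],"gripper":0.0918}
  ]
}}

```text
time: 3.87
eef_pos: [0.5091, 0.2527, 0.1497]
orientation: [-1.667, -2.661, 0.004]
contact_force: [-0.6, 0.4, 1.2]
finger_gap: 0.0921
grasp_force: 0.0
```

Run:
```python
from h import *
s=manip.sense();print(s["eef_pos"],Ro.from_rotvec(s["orientation"]).as_matrix().round(3).tolist(),s["contact_force"])
P=[cam("wrist","w3.png"),cam("scene"),cam("side")]
for l in("holder_center","holder_mouth"):
    rs=[]
    for p in P:
        D=manip.tip_of(p,l)
        h=.055 if l=="holder_center" else 0
        for d in D[:2]:
            c,r=ray(p,d["uv"]); X=c+r*(h-c[2])/r[2]; print(p["name"],l,d["uv"],round(d["confidence"],2),X.round(4))
            if np.hypot(X[0]-.514,X[1]-.25)<.03: rs.append((c,r))
    print(l,tri(rs))
```

```text
[0.50914465 0.252695   0.14973246] [[-0.437, 0.9, -0.003], [0.9, 0.437, -0.001], [0.0, -0.003, -1.0]] [-0.60322531  0.39851271  1.18028822]
scene holder_center [376.0, 216.5] 0.77 [0.5094 0.2451 0.055 ]
side holder_center [339.7, 281.7] 0.62 [ 0.5285 -0.3061  0.055 ]
side holder_center [320.4, 186.5] 0.53 [0.5007 0.2283 0.055 ]
holder_center (array([0.5011747 , 0.24717795, 0.04126366]), [np.float64(0.000997136603344073), np.float64(0.0009971366033440523)])
wrist holder_mouth [316.0, 188.9] 0.89 [0.5079 0.2525 0.    ]
scene holder_mouth [167.5, 253.7] 0.73 [ 0.6142 -0.5162  0.    ]
scene holder_mouth [372.9, 224.0] 0.65 [0.5062 0.2401 0.    ]
side holder_mouth [323.5, 189.7] 0.74 [0.5178 0.274  0.    ]
holder_mouth (array([0.5121    , 0.24805906, 0.01354983]), [np.float64(0.008727381813935004), np.float64(0.010350406230850834), np.float64(0.006731655273455511)])
```

View pics/w3.png

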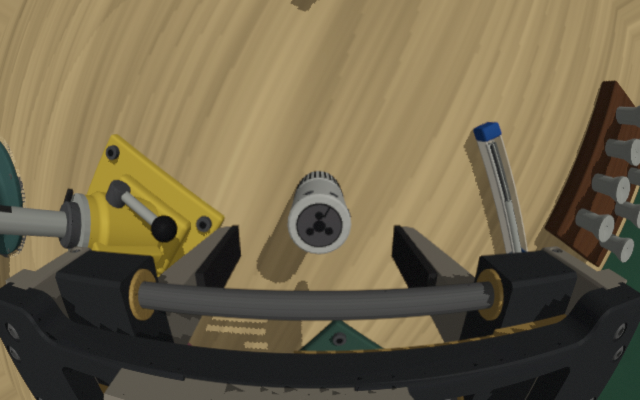

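Run:
```python
from h import *
p=cam("wrist");c,r=None,None
for uv,h in(((320,223.5),.11),((319.5,237),.11),((316,182),.02)):
    c,r=ray(p,uv);print((c+r*(h-c[2])/r[2]).round(4))
print(c)
s=manip.sense();T=s["eef_pos"];print(T, [proj(p,T+np.array([0,0,-z])) for z in(.04,.15)])
```

```text
[0.5135 0.2518 0.11  ]
[0.5177 0.2423 0.11  ]
[0.5053 0.2624 0.02  ]
[0.47987949 0.31399177 0.32127772]
[0.51064442 0.25229696 0.15115076] [array([316.76138555, 221.76227721]), array([316.34518054, 189.2738149 ])]
```

Wrist view: die top at 320,223, gripper line at 317,222, so it is centred within about 3 mm. Descending to grip at 85 mm height.

Call:
{"fn": "jog_arm", "kwargs": {
  "plan": [
    {"slide":[0.002,-0.0005,-0.02],"dr":[0,0,0],"gripper":0.0918},
    {"slide":[0,0,-0.025],"dr":[0,0,0],"gripper":0.0918},
    {"slide":[0,0,-0.025],"dr":[0,0,0],"gripper":0.0918},
    {"slide":[0,0,-0.015],"dr":[0,0,0],"gripper":0.0918},
    {"slide":[0,0,0],"dr":[0,0,0],"gripper":0.0918},
    {"slide":[0,0,0],"dr":[0,0,0],"gripper":0.03},
    {"slide":[0,0,0],"dr":[0,0,0],"gripper":0.03},
    {"slide":[0,0,0],"dr":[0,0,0],"gripper":0.03},
    {"slide":[0,0,0],"dr":[0,0,0],"gripper":0.03},
    {"slide":[0,0,0],"dr":[0,0,0],"gripper":0.03},
    {"slide":[0,0,0],"dr":[0,0,0],"gripper":0.03}
  ],
  "newtons": 55
}}

```text
time: 5.28
eef_pos: [0.5128, 0.2518, 0.0663]
orientation: [1.669, 2.661, 0.002]
contact_force: [-0.5, -0.0, 0.4]
finger_gap: 0.0542
grasp_force: 0.0
```

Call:
{"fn": "jog_arm", "kwargs": {
  "plan": [
    {"slide":[0,0,0],"dr":[0,0,0],"gripper":0.03},
    {"slide":[0,0,0],"dr":[0,0,0],"gripper":0.03},
    {"slide":[0,0,0],"dr":[0,0,0],"gripper":0.03},
    {"slide":[0,0,0],"dr":[0,0,0],"gripper":0.03}
  ],
  "newtons": 55
}}

```text
time: 5.62
eef_pos: [0.5125, 0.2516, 0.0659]
orientation: [-1.67, -2.661, -0.0]
contact_force: [-1.9, -0.6, 5.2]
finger_gap: 0.0448
grasp_force: 55.0
```

Call:
{"fn": "jog_arm", "kwargs": {
  "plan": [
    {"slide":[0,0,0.02],"dr":[0,0,0],"gripper":0.03},
    {"slide":[0,0,0.03],"dr":[0,0,0],"gripper":0.03},
    {"slide":[0,0,0.035],"dr":[0,0,0],"gripper":0.03},
    {"slide":[0,0,0.035],"dr":[0,0,0],"gripper":0.03},
    {"slide":[0.005,-0.028,0.02],"dr":[0,0,-2.6],"gripper":0.03},
    {"slide":[0.005,-0.028,0.02],"dr":[0,0,-2.6],"gripper":0.03},
    {"slide":[0.005,-0.028,0.02],"dr":[0,0,-2.6],"gripper":0.03},
    {"slide":[0.005,-0.028,0.02],"dr":[0,0,-2.6],"gripper":0.03},
    {"slide":[0.005,-0.028,0.02],"dr":[0,0,-2.6],"gripper":0.03},
    {"slide":[0.005,-0.028,0.02],"dr":[0,0,-2.6],"gripper":0.03},
    {"slide":[0.005,-0.028,0.02],"dr":[0,0,-2.6],"gripper":0.03},
    {"slide":[0.005,-0.028,0.02],"dr":[0,0,-2.6],"gripper":0.03},
    {"slide":[0.005,-0.028,0.02],"dr":[0,0,-2.6],"gripper":0.03},
    {"slide":[0.005,-0.028,0.02],"dr":[0,0,-2.6],"gripper":0.03},
    {"slide":[0,0,0],"dr":[0,0,0],"gripper":0.03},
    {"slide":[0,0,0],"dr":[0,0,0],"gripper":0.03}
  ]
}}

```text
time: 6.95
eef_pos: [0.5625, -0.0308, 0.3857]
orientation: [2.23, 2.212, 0.0]
contact_force: [0.3, 1.6, -4.7]
finger_gap: 0.0451
grasp_force: 55.0
```

```bash
cat > bar.py <<'E'
from h import *
import sys
s=manip.sense();print(s["eef_pos"],np.round(s["qpos"],3),s["finger_gap"],s["contact_force"].round(2))
print(Ro.from_rotvec(s["orientation"]).as_matrix().round(3).tolist())
p=cam("wrist",sys.argv[1]);print(-np.array(p["R"]).T@p["t"])
for l,h in(("bar_tip",.21),("stand",0)):
    for d in manip.tip_of(p,l)[:3]:
        c,r=ray(p,d["uv"]);print(l,np.round(d["uv"],1),round(d["confidence"],2),(c+r*(h-c[2])/r[2]).round(4))
np.savez("pics/"+sys.argv[1]+".npz",mtx=p["mtx"],R=p["R"],t=p["t"])
E
python3 bar.py w4.png
```

```text
[ 0.56251176 -0.03084919  0.38571997] [-0.47   0.196  0.557  1.621 -0.105  1.354  0.093] 0.04514329916461965 [ 0.29  1.61 -4.74]
[[0.008, 1.0, 0.001], [1.0, -0.008, -0.0], [-0.0, 0.001, -1.0]]
[0.56181828 0.03767374 0.55557564]
bar_tip [326.6  97.5] 0.85 [0.5742 0.0665 0.21  ]
bar_tip [147.8 205.1] 0.67 [ 0.3454 -0.0545  0.21  ]
bar_tip [80.7 57. ] 0.65 [0.2405 0.1555 0.21  ]
stand [239.4 184.1] 0.7 [ 0.4187 -0.0708  0.    ]
stand [189.8  76.4] 0.64 [0.3276 0.1375 0.    ]
stand [368.3 121.9] 0.57 [0.6563 0.0408 0.    ]
```

View pics/w4.png

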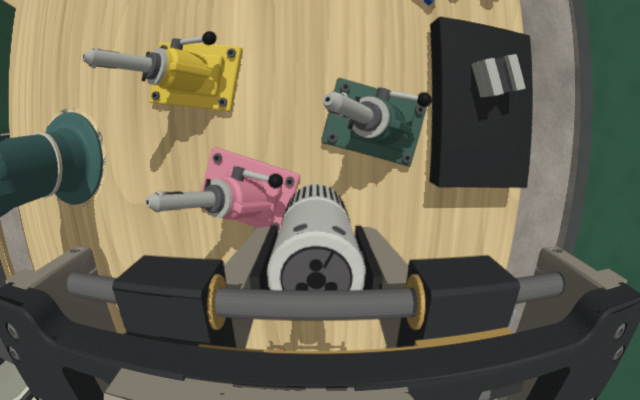

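Wrist view: green bar end at 327,98, its collar at about 372,117, holder firmly held (die at 316,281). I'm taking a second viewpoint.

Call:
{"fn": "jog_arm", "kwargs": {
  "plan": [
    {"slide":[-0.03,0,-0.01],"dr":[0,0,0],"gripper":0.03},
    {"slide":[-0.03,0,-0.01],"dr":[0,0,0],"gripper":0.03},
    {"slide":[-0.03,0,-0.01],"dr":[0,0,0],"gripper":0.03},
    {"slide":[0,0,0],"dr":[0,0,0],"gripper":0.03},
    {"slide":[0,0,0],"dr":[0,0,0],"gripper":0.03}
  ]
}}

```text
time: 7.52
eef_pos: [0.4706, -0.0272, 0.3545]
orientation: [-2.221, -2.219, 0.001]
contact_force: [1.4, 0.1, -3.9]
finger_gap: 0.045
grasp_force: 55.0
```

```bash
python3 bar.py w5.png
python3 - <<'E'
import cv2,numpy as np
a=cv2.imread("pics/w4.png")[60:180,300:450];b=cv2.imread("pics/w5.png")[40:200,360:560]
a=cv2.resize(a,(500,400),interpolation=2)
cv2.imwrite("pics/c45.png",np.vstack([cv2.resize(cv2.imread("pics/w4.png")[60:135,310:450],(560,300),interpolation=2),cv2.resize(cv2.imread("pics/w5.png")[60:135,360:500],(560,300),interpolation=2)]))
E
```

```text
[ 0.47063101 -0.027185    0.35453976] [-0.527  0.014  0.528  1.865 -0.009  1.267  0.003] 0.045046150555442026 [ 1.43  0.08 -3.86]
[[0.001, 1.0, -0.002], [1.0, -0.001, 0.001], [0.001, -0.002, -1.0]]
[0.46993574 0.04107697 0.52448606]
bar_tip [120.2  41.1] 0.89 [0.2409 0.1538 0.21  ]
bar_tip [203.7 211.2] 0.68 [ 0.345  -0.0505  0.21  ]
bar_tip [419.7 103.6] 0.61 [0.5772 0.0652 0.21  ]
stand [288.  186.8] 0.95 [ 0.4204 -0.0669  0.    ]
stand [420.7 122.6] 0.87 [0.6513 0.048  0.    ]
stand [233.3  68.9] 0.82 [0.3278 0.1408 0.    ]
```

View pics/c45.png

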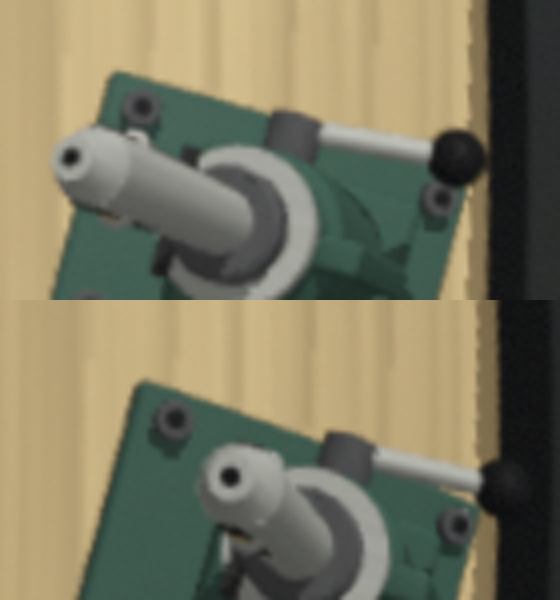

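```bash
cat > ov.py <<'E'
from h import *
def L(n):
    z=np.load("pics/"+n+".npz");return dict(mtx=z["mtx"],R=z["R"],t=z["t"],name="wrist")
A,B=L("w4.png"),L("w5.png")
tip,e=tri([ray(A,(327.5,99.2)),ray(B,(417.5,104.2))]);print("tip",tip.round(4),np.round(e,4))
def z0(p,uv,h=.012):
    c,r=ray(p,uv);return (c+r*(h-c[2])/r[2])[:2]
for p,a,b in((A,(338,78),(323,134.5)),(B,(395,80),(380,135))):
    v=z0(p,a)-z0(p,b);print("foot left edge yaw",np.degrees(np.arctan2(v[1],v[0]))-90)
for p,a,b in((A,(340,78),(377,88)),(B,(398,81),(440,94))):
    v=z0(p,b)-z0(p,a);print("foot top edge yaw",np.degrees(np.arctan2(v[1],v[0])))
def axis(y,l=32):
    y,l=np.radians([y,l]);return np.array([-np.sin(l)*np.cos(y),-np.sin(l)*np.sin(y),np.cos(l)])
if __name__=="__main__":
    import sys
    out=[]
    for p,n,(u0,v0) in((A,"w4.png",(310,60)),(B,"w5.png",(360,60))):
        for y in map(float,sys.argv[1:]):
            im=cv2.resize(cv2.imread("pics/"+n)[v0:v0+75,u0:u0+140],(560,300),interpolation=2)[:,:400]
            d=axis(y);C=-np.array(p["R"]).T@p["t"]
            for k in(-1,0,1):
                pts=[]
                for s in(.012,.04,.07,.105):
                    X=tip-s*d;w=np.cross(d,C-X);w/=np.linalg.norm(w)
                    pts.append((proj(p,X+k*.012*w)-(u0,v0)+.5)*4)
                cv2.polylines(im,[np.int32(pts)],False,(0,0,255) if k else (255,0,0),1)
            out.append(im)
    n=len(out)//2
    cv2.imwrite("pics/ov.png",np.vstack([np.hstack(out[:n]),np.hstack(out[n:])]))
E
python3 ov.py 12 18
```

```text
tip [0.5752 0.0646 0.2088] [0.0001 0.0001]
foot left edge yaw -15.015407700370133
foot left edge yaw -14.887559525745289
foot top edge yaw -14.064109634721556
foot top edge yaw -12.392534922814583
```

```bash
python3 ov.py -14 >/dev/null
python3 - <<'E'
import cv2,numpy as np
E
```

```text
(no output)
```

View pics/ov.png

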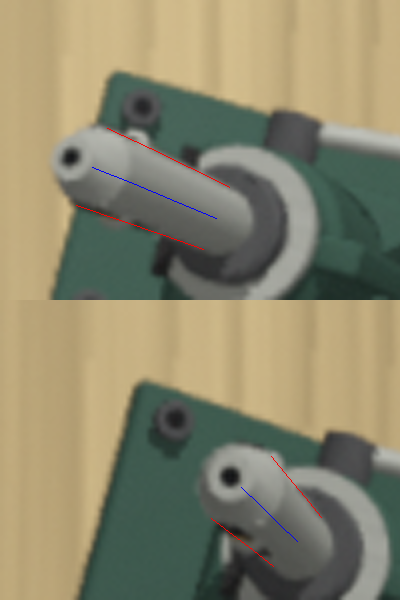

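Overlay: the model axis from yaw −14° runs parallel to the bar, shifted by about 1 px. I'm refining it with an edge fit.

```bash
cat > fit.py <<'E'
from ov import *
from scipy.optimize import differential_evolution as DE
from scipy.ndimage import map_coordinates as mc
P=[]
for p,n in((A,"w4.png"),(B,"w5.png")):
    im=cv2.GaussianBlur(cv2.imread("pics/"+n).astype(np.float32),(0,0),.7)
    sat=(im.max(2)-im.min(2)); P.append((p,sat))
S=np.linspace(.014,.1,25)
def cost(x,verb=0):
    d=axis(x[3]);tot=0
    for p,sat in P:
        C=-np.array(p["R"]).T@p["t"]
        for k in(-1,1):
            o=[];i=[]
            for s in S:
                X=x[:3]-s*d;w=np.cross(d,C-X);w/=np.linalg.norm(w)
                o.append(proj(p,X+k*.0137*w));i.append(proj(p,X+k*.0103*w))
            o,i=np.array(o).T,np.array(i).T
            f=lambda q:mc(sat,[q[1],q[0]],order=1)
            tot+=np.mean(np.clip(f(o)-f(i),-5,35))
    # tip pixel prior
    r=sum(np.sum((proj(p,x[:3])-u)**2) for (p,_),u in zip(P,((327.2,99.0),(417.2,104.0))))
    return -tot+3*r
r=DE(cost,[(.565,.585),(.055,.075),(.2,.217),(-21,-5)],seed=1,maxiter=60,popsize=12)
print(r.x.round(4),r.fun)
for y in(-20,-17,-15,-13,-11): print(y,cost([*r.x[:3],y]))
E
python3 fit.py
```

```text
tip [0.5752 0.0646 0.2088] [0.0001 0.0001]
foot left edge yaw -15.015407700370133
foot left edge yaw -14.887559525745289
foot top edge yaw -14.064109634721556
foot top edge yaw -12.392534922814583
[ 0.5745  0.0646  0.2104 -5.0163] -21.50807098779257
-20 -12.769372028441987
-17 -10.801631969543061
-15 -9.777425808044038
-13 -11.272408527465425
-11 -15.40772728356894
```

Call:
{"fn": "jog_arm", "kwargs": {
  "plan": [
    {"slide":[0.0066,0.018,-0.0063],"dr":[-1.29,-5.175,0],"gripper":0.03},
    {"slide":[0.0066,0.018,-0.0063],"dr":[-1.29,-5.175,0],"gripper":0.03},
    {"slide":[0.0066,0.018,-0.0063],"dr":[-1.29,-5.175,0],"gripper":0.03},
    {"slide":[0.0066,0.018,-0.0063],"dr":[-1.29,-5.175,0],"gripper":0.03},
    {"slide":[0.0066,0.018,-0.0063],"dr":[-1.29,-5.175,0],"gripper":0.03},
    {"slide":[0.0066,0.018,-0.0063],"dr":[-1.29,-5.175,0],"gripper":0.03},
    {"slide":[0,0,0],"dr":[0,0,0],"gripper":0.03},
    {"slide":[0,0,0],"dr":[0,0,0],"gripper":0.03}
  ]
}}

```text
time: 8.33
eef_pos: [0.511, 0.0787, 0.3171]
orientation: [1.872, 1.869, 0.38]
contact_force: [0.3, -0.3, -5.7]
finger_gap: 0.045
grasp_force: 55.0
```

```bash
python3 bar.py w6.png
python3 - <<'E'
from h import *
S=[cam("side","s6.png"),cam("scene","sc6.png")]
for p in S:
    np.savez("pics/%s6.npz"%p["name"],mtx=p["mtx"],R=p["R"],t=p["t"])
    for l in("bar_tip","holder_mouth"):
        print(p["name"],l,[(np.round(d["uv"],1),round(d["confidence"],2)) for d in manip.tip_of(p,l)[:4]])
    print(proj(p,np.array([.575,.065,.21])))
w=cv2.imread("pics/w6.png");s=cv2.imread("pics/s6.png")[130:255,290:415];c=cv2.imread("pics/sc6.png")[140:265,270:395]
cv2.imwrite("pics/v6.png",np.vstack([cv2.resize(w,(560,350)),np.hstack([cv2.resize(s,(280,250),interpolation=2),cv2.resize(c,(280,250),interpolation=2)])]))
E
```

```text
[0.51095077 0.07866339 0.3171397 ] [-0.642 -0.115  0.198  2.179  0.566  0.717 -0.808] 0.04495188101134616 [ 0.27 -0.29 -5.75]
[[0.036, 0.863, 0.505], [0.991, 0.034, -0.128], [-0.127, 0.505, -0.854]]
[0.42645199 0.16834046 0.45347104]
bar_tip [313.6 189.5] 0.75 [0.5703 0.0676 0.21  ]
bar_tip [110.8 339.4] 0.44 [ 0.3448 -0.0516  0.21  ]
stand [166.1 247.8] 0.9 [ 0.4249 -0.0755  0.    ]
stand [ 82.  122.3] 0.77 [0.3274 0.1357 0.    ]
stand [295.1 155.3] 0.75 [0.6561 0.0476 0.    ]
side bar_tip [(array([280.4, 203.7]), 0.73), (array([342.8, 180.3]), 0.67), (array([258.7, 171.7]), 0.66), (array([227.2, 263.7]), 0.61)]
side holder_mouth [(array([334.2, 166.6]), 0.75)]
[342.12120479 179.54204371]
scene bar_tip [(array([292.9, 155.2]), 0.67), (array([220.9, 126.8]), 0.61), (array([328. , 211.3]), 0.55)]
scene holder_mouth [(array([328.9, 191. ]), 0.73), (array([332.7, 193.6]), 0.68), (array([408. , 268.2]), 0.63), (array([325.3, 264.7]), 0.61)]
[330.04851076 207.89334505]
```

View pics/v6.png

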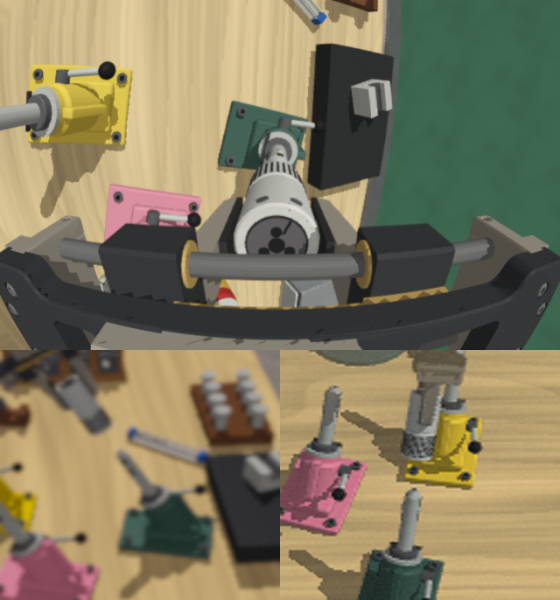

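The wrist view shows the holder in line with the green bar; the side crop shows the mouth just short of the bar end. I'm checking it with a model overlay.

```bash
python3 - <<'E' | tail -3
from ov import *
p=L("w6.png");s=manip.sense();R=Ro.from_rotvec(s["orientation"]).as_matrix();T=s["eef_pos"]
u0,v0,k=270,110,6
C=-np.array(p["R"]).T@p["t"]
src=cv2.imread("pics/w6.png")[v0:v0+95,u0:u0+130]
im=cv2.resize(src,None,fx=k,fy=k,interpolation=2)
def edge(o,d,ss,r,col):
    for g in(-1,1):
        q=[]
        for x in ss:
            X=o+x*d;w=np.cross(d,C-X);w/=np.linalg.norm(w);q.append((proj(p,X+g*r*w)-(u0,v0)+.5)*k)
        cv2.polylines(im,[np.int32(q)],False,col,1)
tip=np.array([.575,.065,.21])
edge(tip,-axis(-14),np.linspace(.012,.11,6),.012,(0,0,255))
edge(tip,-axis(-14),np.linspace(.110,.125,3),.022,(255,0,255))
z=R[:,2];edge(T,z,np.linspace(-.04,.066,8),.023,(255,0,0))
cv2.imwrite("pics/o6.png",im)
print(C.round(3),im.shape)
E
```

```text
foot top edge yaw -14.064109634721556
foot top edge yaw -12.392534922814583
[0.426 0.168 0.453] (570, 780, 3)
```

View pics/o6.png

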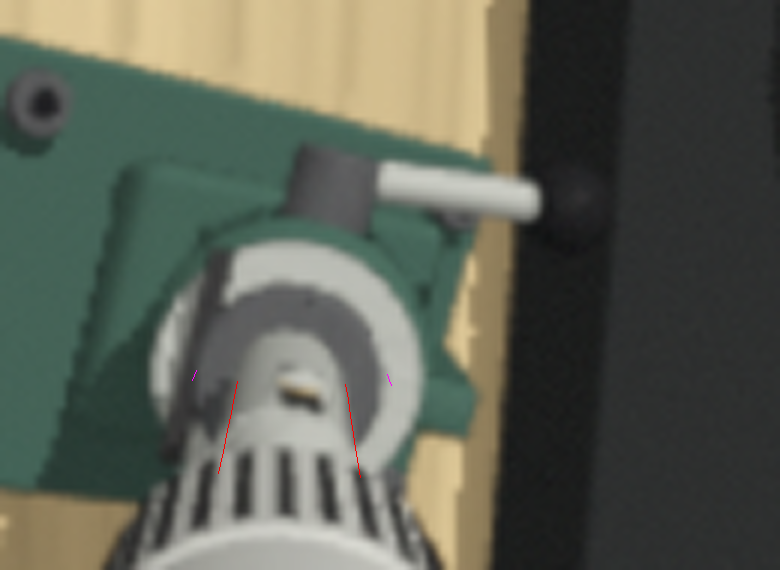

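The overlay matches the collar (dark ring centred 288,375; model 291,378) within about 0.5 px, and the +y ball shows at 298,385. Next I'm checking the holder's own projection.

```bash
python3 - <<'E' | tail -22
from ov import *
p=L("w6.png");s=manip.sense();R=Ro.from_rotvec(s["orientation"]).as_matrix();T=s["eef_pos"]
C=-np.array(p["R"]).T@p["t"];z=R[:,2]
for x in(.066,.024,-.044):
    X=T+x*z;w=np.cross(z,C-X);w/=np.linalg.norm(w)
    print(x,proj(p,X).round(1),proj(p,X+.023*w).round(1),proj(p,X-.023*w).round(1))
tip=np.array([.575,.065,.21]);d=axis(-14)
# where's tip line relative to holder axis in tool frame
for sx in(0,.06,.126):print("bar pt in tool frame",(R.T@(tip+sx*d-T)).round(4))
print("bar axis in tool",(R.T@d).round(4))
im=cv2.imread("pics/w6.png")
g=cv2.cvtColor(im,cv2.COLOR_BGR2HSV)
# die face centre: dark ellipse
c=cv2.inRange(im,(0,0,0),(75,75,75))[215:330,240:400]
n,l,st,ce=cv2.connectedComponentsWithStats(c)
for i in range(1,n):
    if st[i,4]>150: print(st[i]+np.array([240,215,0,0,0]),(ce[i]+(240,215)).round(1))
E
```

```text
tip [0.5752 0.0646 0.2088] [0.0001 0.0001]
foot left edge yaw -15.015407700370133
foot left edge yaw -14.887559525745289
foot top edge yaw -14.064109634721556
foot top edge yaw -12.392534922814583
0.066 [319.2 212.8] [348.1 212. ] [290.4 213.5]
0.024 [319.7 230.8] [354.1 229.7] [285.3 231.5]
-0.044 [321.  280.6] [370.5 278.6] [271.4 281.2]
bar pt in tool frame [ 0.0041 -0.0011  0.1261]
bar pt in tool frame [ 0.0041 -0.0016  0.0661]
bar pt in tool frame [ 0.0041 -0.0021  0.0001]
bar axis in tool [ 3.0e-04 -8.1e-03 -1.0e+00]
[250 226  27  65 836] [263. 262.]
[356 226  28  65 859] [369.  262.9]
[ 281  247   71   44 1049] [318.7 273.7]
```

```bash
python3 - <<'E' | tail -30
from ov import *
p=L("w6.png");s=manip.sense();R=Ro.from_rotvec(s["orientation"]).as_matrix();T=s["eef_pos"];z=R[:,2]
for dx in(0,.002,.004):
    print(dx,"mouth far rim",proj(p,T+.066*z+(dx+.023)*R[:,0]).round(1),"die top rim far",proj(p,T-.044*z+(dx+.023)*R[:,0]).round(1),"die face center",proj(p,T-.044*z+dx*R[:,0]).round(1), "knurl top far",proj(p,T+.024*z+(dx+.023)*R[:,0]).round(1))
im=cv2.imread("pics/w6.png")
print("col318",im[174:300:1,318].mean(1).astype(int).tolist())
print("row 240",im[240,260:380].mean(1).astype(int).tolist())
print("w3 die"); 
cv2.imwrite("pics/o7.png",cv2.resize(im[170:310,255:385],None,fx=4,fy=4,interpolation=2))
E
```

```text
tip [0.5752 0.0646 0.2088] [0.0001 0.0001]
foot left edge yaw -15.015407700370133
foot left edge yaw -14.887559525745289
foot top edge yaw -14.064109634721556
foot top edge yaw -12.392534922814583
0 mouth far rim [319.4 184.4] die top rim far [321.5 234.2] die face center [321.  280.6] knurl top far [320.  197.1]
0.002 mouth far rim [319.5 181.9] die top rim far [321.6 229.8] die face center [321.  276.8] knurl top far [320.  194.1]
0.004 mouth far rim [319.5 179.3] die top rim far [321.6 225.4] die face center [321.1 273. ] knurl top far [320.  191.1]
col318 [135, 80, 61, 98, 156, 177, 183, 185, 186, 184, 157, 126, 107, 104, 102, 88, 85, 84, 85, 85, 83, 88, 149, 189, 204, 195, 179, 174, 174, 174, 174, 174, 175, 174, 174, 174, 174, 174, 174, 174, 175, 175, 175, 175, 175, 174, 175, 176, 175, 175, 176, 176, 176, 176, 176, 176, 181, 192, 208, 211, 211, 208, 202, 199, 199, 198, 199, 200, 200, 201, 198, 164, 108, 57, 57, 77, 91, 94, 93, 94, 94, 95, 94, 93, 92, 78, 53, 38, 34, 35, 34, 35, 35, 33, 34, 36, 47, 67, 59, 38, 35, 34, 33, 32, 34, 33, 33, 33, 33, 34, 34, 33, 34, 35, 51, 71, 81, 81, 88, 92, 94, 99, 104, 107, 107, 109]
row 240 [125, 124, 124, 121, 90, 57, 41, 40, 40, 41, 41, 37, 36, 34, 34, 54, 96, 112, 119, 123, 125, 128, 125, 127, 144, 165, 178, 185, 192, 195, 197, 198, 199, 199, 200, 199, 199, 199, 198, 198, 198, 198, 197, 197, 197, 197, 198, 198, 198, 199, 199, 199, 199, 199, 199, 198, 198, 199, 199, 200, 200, 199, 200, 200, 201, 201, 201, 202, 201, 188, 152, 152, 191, 201, 203, 204, 206, 207, 211, 215, 218, 218, 219, 217, 214, 208, 201, 193, 187, 184, 184, 185, 185, 184, 178, 144, 90, 36, 24, 28, 33, 38, 40, 42, 43, 40, 42, 59, 102, 122, 125, 124, 125, 125, 125, 125, 125, 124, 125, 125]
w3 die
```

View pics/o7.png

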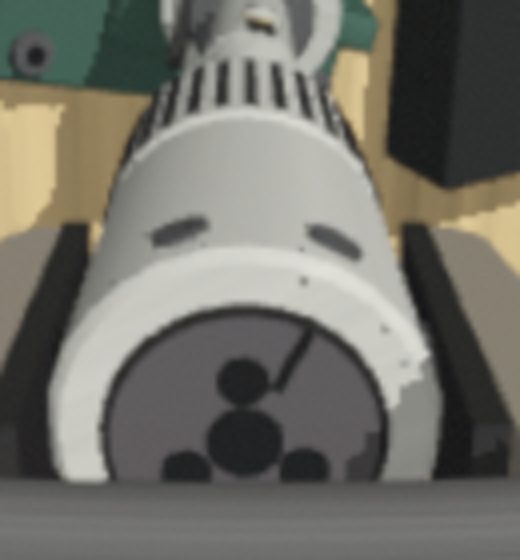

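Die centre at (316,280) and knurl edge at row 198: the holder sits centred in the grip, and the same camera bias applies to the bar. I'll correct 4 mm in tool +x and approach along the bar axis.

Call:
{"fn": "jog_arm", "kwargs": {
  "plan": [
    {"slide":[0,0.004,-0.0005],"dr":[0,-0.5,0],"gripper":0.03},
    {"slide":[0.00514,-0.00128,-0.00848],"dr":[0,0,0],"gripper":0.03},
    {"slide":[0.00514,-0.00128,-0.00848],"dr":[0,0,0],"gripper":0.03},
    {"slide":[0.00514,-0.00128,-0.00848],"dr":[0,0,0],"gripper":0.03},
    {"slide":[0.00514,-0.00128,-0.00848],"dr":[0,0,0],"gripper":0.03},
    {"slide":[0.00514,-0.00128,-0.00848],"dr":[0,0,0],"gripper":0.03},
    {"slide":[0,0,0],"dr":[0,0,0],"gripper":0.03},
    {"slide":[0,0,0],"dr":[0,0,0],"gripper":0.03}
  ]
}}

```text
time: 9.45
eef_pos: [0.5372, 0.0749, 0.2751]
orientation: [1.869, 1.859, 0.39]
contact_force: [1.1, 0.3, -4.4]
finger_gap: 0.0448
grasp_force: 55.0
```

```bash
cat > f.py <<'E'
from h import *
s=manip.sense();R=Ro.from_rotvec(s["orientation"]).as_matrix();T=s["eef_pos"]
d=np.array([-.514,.128,.848]);tip=np.array([.577,.065,.210])
m=T+.066*R[:,2]
print("depth mm",round(-1000*(m-tip)@d,1),"T",T.round(4),"F tool(x,y,z)",(R.T@s["contact_force"]).round(1),"M tool",(R.T@s["wrist_torque"]).round(2),"axis err",(R.T@d).round(4)[:2],"tip in tool",(R.T@(tip-T)).round(4),s["finger_gap"].round(4))
E
python3 f.py
python3 - <<'E'
from h import *
p=cam("wrist","w8.png")
im=cv2.imread("pics/w8.png");s=cam("side","s8.png");s=cv2.imread("pics/s8.png")[130:230,300:400];c=cam("scene");c=c["img"][150:250,280:380,::-1]
cv2.imwrite("pics/v8.png",np.hstack([cv2.resize(im[150:290,260:380],(380,440),interpolation=2),np.vstack([cv2.resize(x,(220,220),interpolation=2) for x in(s,c)])]))
E
```

```text
Traceback (most recent call last):
  File "f.py", line 5, in <module>
    print("depth mm",round(-1000*(m-tip)@d,1),"T",T.round(4),"F tool(x,y,z)",(R.T@s["contact_force"]).round(1),"M tool",(R.T@s["wrist_torque"]).round(2),"axis err",(R.T@d).round(4)[:2],"tip in tool",(R.T@(tip-T)).round(4),s["finger_gap"].round(4))
                                                                                                                                                                                                                              ^^^^^^^^^^^^^^^^^^^^^
AttributeError: 'float' object has no attribute 'round'
```

View pics/v8.png

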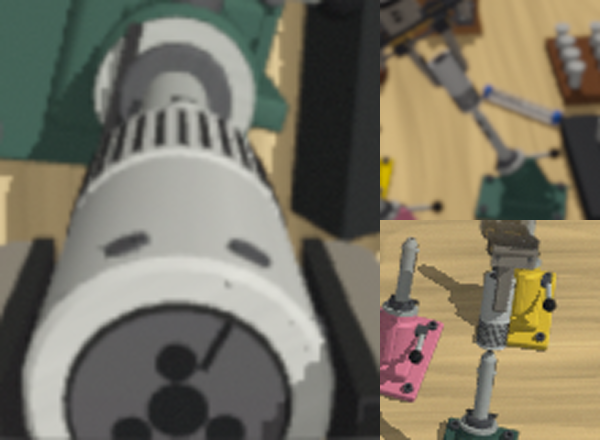

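Side and scene crops show the mouth just above the bar end and collinear with it. I'm starting insertion in small steps.

Call:
{"fn": "jog_arm", "kwargs": {
  "plan": [
    {"slide":[0.00257,-0.00064,-0.00424],"dr":[0,0,0],"gripper":0.03},
    {"slide":[0.00257,-0.00064,-0.00424],"dr":[0,0,0],"gripper":0.03},
    {"slide":[0.00257,-0.00064,-0.00424],"dr":[0,0,0],"gripper":0.03},
    {"slide":[0.00257,-0.00064,-0.00424],"dr":[0,0,0],"gripper":0.03},
    {"slide":[0,0,0],"dr":[0,0,0],"gripper":0.03}
  ]
}}

```text
time: 10.02
eef_pos: [0.5475, 0.0721, 0.2572]
orientation: [1.869, 1.86, 0.389]
contact_force: [0.4, -0.5, -4.7]
finger_gap: 0.0446
grasp_force: 55.0
```

```bash
sed -i 's/s\["finger_gap"\].round(4)/s["time"]/' f.py; python3 f.py
```

```text
depth mm 9.9 T [0.5475 0.0721 0.2572] F tool(x,y,z) [ 0.1 -2.1  4.3] M tool [ 1.14  0.16 -0.07] axis err [-0.0011 -0.001 ] tip in tool [0.0001 0.0009 0.0561] 10.0167
```

Call:
{"fn": "jog_arm", "kwargs": {
  "plan": [
    {"slide":[0.00154,-0.00038,-0.00254],"dr":[0,0,0],"gripper":0.03},
    {"slide":[0.00154,-0.00038,-0.00254],"dr":[0,0,0],"gripper":0.03},
    {"slide":[0,0,0],"dr":[0,0,0],"gripper":0.03}
  ]
}}

```text
time: 10.27
eef_pos: [0.5507, 0.0717, 0.2528]
orientation: [1.869, 1.86, 0.391]
contact_force: [-0.3, 0.1, -4.2]
finger_gap: 0.0454
grasp_force: 55.0
```

```bash
python3 f.py
```

```text
depth mm 15.3 T [0.5507 0.0717 0.2528] F tool(x,y,z) [ 0.6 -2.4  3.4] M tool [ 1.17  0.25 -0.03] axis err [-0.0004  0.0001] tip in tool [-0.0002  0.0003  0.0507] 10.2667
```

Call:
{"fn": "jog_arm", "kwargs": {
  "plan": [
    {"slide":[0.00154,-0.00038,-0.00254],"dr":[0,0,0],"gripper":0.03},
    {"slide":[0,0,0],"dr":[0,0,0],"gripper":0.03}
  ]
}}

```text
time: 10.43
eef_pos: [0.5522, 0.0713, 0.2505]
orientation: [1.869, 1.859, 0.391]
contact_force: [0.1, 1.0, -4.5]
finger_gap: 0.0454
grasp_force: 55.0
```

```bash
python3 f.py
```

```text
depth mm 18.1 T [0.5522 0.0713 0.2505] F tool(x,y,z) [ 1.5 -2.2  3.7] M tool [ 1.15  0.17 -0.05] axis err [-0.0002  0.0003] tip in tool [-0.0002  0.0002  0.0479] 10.4333
```

Call:
{"fn": "jog_arm", "kwargs": {
  "plan": [
    {"slide":[0.00103,-0.00026,-0.0017],"dr":[0,0,0],"gripper":0.03},
    {"slide":[0,0,0],"dr":[0,0,0],"gripper":0.03}
  ]
}}

```text
time: 10.6
eef_pos: [0.5532, 0.0711, 0.2488]
orientation: [1.869, 1.859, 0.391]
contact_force: [0.3, 0.0, -5.1]
finger_gap: 0.0452
grasp_force: 55.0
```

```bash
python3 f.py
```

```text
depth mm 20.0 T [0.5532 0.0711 0.2488] F tool(x,y,z) [ 0.7 -2.3  4.4] M tool [ 1.2   0.24 -0.02] axis err [-0.0001  0.0003] tip in tool [-0.0002  0.0002  0.046 ] 10.6
```

Call:
{"fn": "jog_arm", "kwargs": {
  "plan": [
    {"slide":[0.00103,-0.00026,-0.0017],"dr":[0,0,0],"gripper":0.03},
    {"slide":[0,0,0],"dr":[0,0,0],"gripper":0.03}
  ]
}}

```text
time: 10.77
eef_pos: [0.5542, 0.0709, 0.2471]
orientation: [1.869, 1.86, 0.391]
contact_force: [0.7, -0.9, -5.1]
finger_gap: 0.0449
grasp_force: 55.0
```

```bash
python3 f.py
```

```text
depth mm 22.0 T [0.5542 0.0709 0.2471] F tool(x,y,z) [-0.2 -2.1  4.8] M tool [ 1.29  0.26 -0.06] axis err [-0.0001  0.0004] tip in tool [-0.0003  0.0002  0.044 ] 10.7667
```

Call:
{"fn": "jog_arm", "kwargs": {
  "plan": [
    {"slide":[0.00103,-0.00026,-0.0017],"dr":[0,0,0],"gripper":0.03},
    {"slide":[0,0,0],"dr":[0,0,0],"gripper":0.03}
  ]
}}

```text
time: 10.93
eef_pos: [0.5553, 0.0706, 0.2454]
orientation: [1.869, 1.859, 0.391]
contact_force: [-0.2, 0.4, -4.9]
finger_gap: 0.0452
grasp_force: 55.0
```

```bash
python3 f.py
```

```text
depth mm 24.1 T [0.5553 0.0706 0.2454] F tool(x,y,z) [ 1.  -2.6  4. ] M tool [ 1.27  0.3  -0.08] axis err [-0.0001  0.0004] tip in tool [-0.0002  0.0002  0.0419] 10.9333
```

Call:
{"fn": "jog_arm", "kwargs": {
  "plan": [
    {"slide":[0.00103,-0.00026,-0.0017],"dr":[0,0,0],"gripper":0.03},
    {"slide":[0,0,0],"dr":[0,0,0],"gripper":0.03}
  ]
}}

```text
time: 11.1
eef_pos: [0.5563, 0.0703, 0.2437]
orientation: [1.869, 1.86, 0.391]
contact_force: [-1.1, 0.8, -4.5]
finger_gap: 0.0453
grasp_force: 55.0
```

```bash
python3 f.py
```

```text
depth mm 26.1 T [0.5563 0.0703 0.2437] F tool(x,y,z) [ 1.3 -3.2  3.2] M tool [1.31 0.27 0.03] axis err [-0.0001  0.0003] tip in tool [-0.0002  0.0002  0.0399] 11.1
```

Call:
{"fn": "jog_arm", "kwargs": {
  "plan": [
    {"slide":[0.00103,-0.00026,-0.0017],"dr":[0,0,0],"gripper":0.03},
    {"slide":[0,0,0],"dr":[0,0,0],"gripper":0.03}
  ]
}}

```text
time: 11.27
eef_pos: [0.5573, 0.0701, 0.242]
orientation: [1.869, 1.859, 0.391]
contact_force: [-0.8, 0.7, -5.1]
finger_gap: 0.0454
grasp_force: 55.0
```

```bash
python3 f.py
```

```text
depth mm 28.1 T [0.5573 0.0701 0.242 ] F tool(x,y,z) [ 1.3 -3.2  3.8] M tool [ 1.41  0.34 -0.  ] axis err [-0.0001  0.0004] tip in tool [-0.0002  0.0002  0.0379] 11.2667
```

Call:
{"fn": "jog_arm", "kwargs": {
  "plan": [
    {"slide":[0.00103,-0.00026,-0.0017],"dr":[0,0,0],"gripper":0.03},
    {"slide":[0,0,0],"dr":[0,0,0],"gripper":0.03}
  ]
}}

```text
time: 11.43
eef_pos: [0.5584, 0.0698, 0.2403]
orientation: [1.869, 1.86, 0.391]
contact_force: [-0.7, 0.9, -4.7]
finger_gap: 0.0451
grasp_force: 55.0
```

```bash
python3 f.py
```

```text
depth mm 30.1 T [0.5584 0.0698 0.2403] F tool(x,y,z) [ 1.5 -3.   3.5] M tool [ 1.39  0.37 -0.07] axis err [-0.0001  0.0004] tip in tool [-0.0003  0.0002  0.0359] 11.4333
```

Call:
{"fn": "jog_arm", "kwargs": {
  "plan": [
    {"slide":[0.00103,-0.00026,-0.0017],"dr":[0,0,0],"gripper":0.03},
    {"slide":[0,0,0],"dr":[0,0,0],"gripper":0.03}
  ]
}}

```text
time: 11.6
eef_pos: [0.5594, 0.0696, 0.2386]
orientation: [1.869, 1.859, 0.391]
contact_force: [-0.5, 0.7, -4.6]
finger_gap: 0.0454
grasp_force: 55.0
```

Call:
{"fn": "jog_arm", "kwargs": {
  "plan": [
    {"slide":[0.00103,-0.00026,-0.0017],"dr":[0,0,0],"gripper":0.03},
    {"slide":[0,0,0],"dr":[0,0,0],"gripper":0.03}
  ]
}}

```text
time: 11.77
eef_pos: [0.5604, 0.0693, 0.2369]
orientation: [1.869, 1.859, 0.391]
contact_force: [-0.7, 1.4, -5.4]
finger_gap: 0.0451
grasp_force: 55.0
```

Call:
{"fn": "jog_arm", "kwargs": {
  "plan": [
    {"slide":[0.00103,-0.00026,-0.0017],"dr":[0,0,0],"gripper":0.03},
    {"slide":[0,0,0],"dr":[0,0,0],"gripper":0.03}
  ]
}}

```text
time: 11.93
eef_pos: [0.5613, 0.0692, 0.2354]
orientation: [1.869, 1.859, 0.392]
contact_force: [-4.7, 1.3, -1.8]
finger_gap: 0.045
grasp_force: 55.0
```

Call:
{"fn": "jog_arm", "kwargs": {
  "plan": [
    {"slide":[0.00103,-0.00026,-0.0017],"dr":[0,0,0],"gripper":0.03},
    {"slide":[0,0,0],"dr":[0,0,0],"gripper":0.03}
  ]
}}

```text
time: 12.1
eef_pos: [0.5622, 0.069, 0.2338]
orientation: [1.869, 1.86, 0.392]
contact_force: [-3.5, 0.9, -3.7]
finger_gap: 0.045
grasp_force: 55.0
```

```bash
python3 f.py
```

```text
depth mm 37.7 T [0.5622 0.069  0.2338] F tool(x,y,z) [ 1.2 -4.9  1.2] M tool [ 1.82  0.41 -0.08] axis err [0.0001 0.0004] tip in tool [-0.0004  0.0002  0.0283] 12.1
```

Call:
{"fn": "jog_arm", "kwargs": {
  "plan": [
    {"slide":[0.00103,-0.00026,-0.0017],"dr":[0,0,0],"gripper":0.03},
    {"slide":[0,0,0],"dr":[0,0,0],"gripper":0.03}
  ]
}}

```text
time: 12.27
eef_pos: [0.5633, 0.0686, 0.2319]
orientation: [1.869, 1.86, 0.391]
contact_force: [-1.7, 0.6, -6.5]
finger_gap: 0.0455
grasp_force: 55.0
```

```bash
python3 f.py
```

```text
depth mm 40.0 T [0.5633 0.0686 0.2319] F tool(x,y,z) [ 1.3 -4.8  4.6] M tool [ 1.66  0.43 -0.  ] axis err [-0.      0.0003] tip in tool [-0.0003  0.0004  0.026 ] 12.2667
```

Call:
{"fn": "jog_arm", "kwargs": {
  "plan": [
    {"slide":[0.00103,-0.00026,-0.0017],"dr":[0,0,0],"gripper":0.03},
    {"slide":[0,0,0],"dr":[0,0,0],"gripper":0.03}
  ]
}}

```text
time: 12.43
eef_pos: [0.5643, 0.0681, 0.2298]
orientation: [1.869, 1.86, 0.391]
contact_force: [1.2, 0.6, -8.6]
finger_gap: 0.0451
grasp_force: 55.0
```

```bash
python3 f.py
```

```text
depth mm 42.3 T [0.5643 0.0681 0.2298] F tool(x,y,z) [ 1.8 -3.4  7.8] M tool [ 1.68  0.51 -0.01] axis err [-0.0003 -0.0001] tip in tool [-0.0001  0.0006  0.0237] 12.4333
```

Call:
{"fn": "jog_arm", "kwargs": {
  "plan": [
    {"slide":[0.00103,-0.00026,-0.0017],"dr":[0,0,0],"gripper":0.03},
    {"slide":[0,0,0],"dr":[0,0,0],"gripper":0.03}
  ]
}}

```text
time: 12.6
eef_pos: [0.5654, 0.0679, 0.2281]
orientation: [1.869, 1.86, 0.391]
contact_force: [0.3, 1.3, -9.0]
finger_gap: 0.0452
grasp_force: 55.0
```

```bash
python3 f.py
```

```text
depth mm 44.3 T [0.5654 0.0679 0.2281] F tool(x,y,z) [ 2.4 -4.3  7.7] M tool [ 1.72  0.55 -0.03] axis err [-0.0003 -0.0001] tip in tool [-0.0001  0.0005  0.0217] 12.6
```

Call:
{"fn": "jog_arm", "kwargs": {
  "plan": [
    {"slide":[0.00103,-0.00026,-0.0017],"dr":[0,0,0],"gripper":0.03},
    {"slide":[0,0,0],"dr":[0,0,0],"gripper":0.03}
  ]
}}

```text
time: 12.77
eef_pos: [0.5665, 0.0676, 0.2265]
orientation: [1.869, 1.86, 0.391]
contact_force: [-0.2, -0.0, -9.1]
finger_gap: 0.0451
grasp_force: 55.0
```

```bash
python3 f.py
```

```text
depth mm 46.3 T [0.5665 0.0676 0.2265] F tool(x,y,z) [ 1.1 -4.8  7.6] M tool [ 1.78  0.56 -0.04] axis err [-0.0003 -0.    ] tip in tool [-0.0001  0.0005  0.0197] 12.7667
```

```bash
python3 f.py; python3 - <<'E' | tail -22
from ov import *
d=axis(-14);tip=np.array([.575,.065,.21])
# ball directions: "+y side" of bar: horizontal perpendicular
w=np.cross(np.array([0,0,1.]),-d);w/=np.linalg.norm(w)
w=w if w[1]>0 else -w
p6=L("w6.png")
for s in(.018,.024,.030,.034,.040,.048):
    print(s,*[proj(p,tip-s*d+g*.013*w).round(1) for p in(p6,A,B) for g in(1,-1)])
E
```

```text
depth mm 46.3 T [0.5665 0.0676 0.2265] F tool(x,y,z) [ 1.1 -4.8  7.6] M tool [ 1.78  0.56 -0.04] axis err [-0.0003 -0.    ] tip in tool [-0.0001  0.0005  0.0197] 12.7667
tip [0.5752 0.0646 0.2088] [0.0001 0.0001]
foot left edge yaw -15.015407700370133
foot left edge yaw -14.887559525745289
foot top edge yaw -14.064109634721556
foot top edge yaw -12.392534922814583
0.018 [320.8 175.5] [314.8 199.3] [337.6  91.1] [332.3 112.6] [424.   95.9] [418.4 118.3]
0.024 [320.8 174.6] [314.8 198. ] [339.9  92.3] [334.7 113.4] [425.   97.1] [419.5 119.1]
0.03 [320.8 173.7] [314.9 196.7] [342.2  93.3] [337.  114.2] [426.   98.3] [420.6 120. ]
0.034 [320.8 173.1] [315.  195.8] [343.7  94. ] [338.5 114.7] [426.7  99.1] [421.3 120.5]
0.04 [320.7 172.2] [315.  194.6] [345.8  95.1] [340.8 115.5] [427.7 100.2] [422.3 121.3]
0.048 [320.7 171.1] [315.1 193. ] [348.6  96.4] [343.6 116.5] [428.9 101.7] [423.7 122.4]
```

The images put the balls about 34 mm from the end, which agrees with the touch felt at about 35 mm. I expect the click near 69–71 mm.

Call:
{"fn": "jog_arm", "kwargs": {
  "plan": [
    {"slide":[0.00103,-0.00026,-0.0017],"dr":[0,0,0],"gripper":0.03},
    {"slide":[0.00103,-0.00026,-0.0017],"dr":[0,0,0],"gripper":0.03},
    {"slide":[0,0,0],"dr":[0,0,0],"gripper":0.03}
  ]
}}

```text
time: 13.02
eef_pos: [0.5685, 0.0671, 0.2231]
orientation: [1.869, 1.86, 0.391]
contact_force: [0.1, 1.9, -8.3]
finger_gap: 0.0452
grasp_force: 55.0
```

```bash
python3 f.py
```

```text
depth mm 50.2 T [0.5685 0.0671 0.2231] F tool(x,y,z) [ 3.  -4.1  6.9] M tool [ 1.83  0.51 -0.05] axis err [-0.0003  0.0001] tip in tool [-0.0001  0.0004  0.0158] 13.0167
```

Call:
{"fn": "jog_arm", "kwargs": {
  "plan": [
    {"slide":[0.00103,-0.00026,-0.0017],"dr":[0,0,0],"gripper":0.03},
    {"slide":[0.00103,-0.00026,-0.0017],"dr":[0,0,0],"gripper":0.03},
    {"slide":[0,0,0],"dr":[0,0,0],"gripper":0.03}
  ]
}}

```text
time: 13.27
eef_pos: [0.5706, 0.0666, 0.2198]
orientation: [1.869, 1.86, 0.391]
contact_force: [0.9, 0.5, -9.9]
finger_gap: 0.0451
grasp_force: 55.0
```

```bash
python3 f.py
```

```text
depth mm 54.2 T [0.5706 0.0666 0.2198] F tool(x,y,z) [ 1.8 -4.3  8.8] M tool [ 1.84  0.58 -0.01] axis err [-0.0002  0.0002] tip in tool [-0.0001  0.0004  0.0118] 13.2667
```

Call:
{"fn": "jog_arm", "kwargs": {
  "plan": [
    {"slide":[0.00103,-0.00026,-0.0017],"dr":[0,0,0],"gripper":0.03},
    {"slide":[0.00103,-0.00026,-0.0017],"dr":[0,0,0],"gripper":0.03},
    {"slide":[0,0,0],"dr":[0,0,0],"gripper":0.03}
  ]
}}

```text
time: 13.52
eef_pos: [0.5727, 0.0661, 0.2164]
orientation: [1.869, 1.86, 0.391]
contact_force: [-0.3, 1.2, -9.5]
finger_gap: 0.0448
grasp_force: 55.0
```

```bash
python3 f.py
```

```text
depth mm 58.2 T [0.5727 0.0661 0.2164] F tool(x,y,z) [ 2.3 -5.2  7.8] M tool [ 1.94  0.63 -0.01] axis err [-0.0002  0.0002] tip in tool [-0.0001  0.0003  0.0078] 13.5167
```

Call:
{"fn": "jog_arm", "kwargs": {
  "plan": [
    {"slide":[0.00103,-0.00026,-0.0017],"dr":[0,0,0],"gripper":0.03},
    {"slide":[0,0,0],"dr":[0,0,0],"gripper":0.03}
  ]
}}

```text
time: 13.68
eef_pos: [0.5737, 0.0659, 0.2147]
orientation: [1.869, 1.86, 0.391]
contact_force: [-0.2, 1.1, -10.1]
finger_gap: 0.0451
grasp_force: 55.0
```

```bash
python3 f.py
```

```text
depth mm 60.2 T [0.5737 0.0659 0.2147] F tool(x,y,z) [ 2.4 -5.3  8.4] M tool [1.99 0.58 0.  ] axis err [-0.0001  0.0002] tip in tool [-0.0001  0.0004  0.0058] 13.6833
```

Call:
{"fn": "jog_arm", "kwargs": {
  "plan": [
    {"slide":[0.00103,-0.00026,-0.0017],"dr":[0,0,0],"gripper":0.03},
    {"slide":[0,0,0],"dr":[0,0,0],"gripper":0.03}
  ]
}}

```text
time: 13.85
eef_pos: [0.5747, 0.0656, 0.213]
orientation: [1.869, 1.86, 0.391]
contact_force: [0.4, 0.7, -9.0]
finger_gap: 0.0451
grasp_force: 55.0
```

```bash
python3 f.py
```

```text
depth mm 62.2 T [0.5747 0.0656 0.213 ] F tool(x,y,z) [ 1.8 -4.3  7.8] M tool [ 2.01  0.58 -0.04] axis err [-0.0002  0.0002] tip in tool [-0.0001  0.0004  0.0038] 13.85
```

Call:
{"fn": "jog_arm", "kwargs": {
  "plan": [
    {"slide":[0.00051,-0.00013,-0.00085],"dr":[0,0,0],"gripper":0.03},
    {"slide":[0,0,0],"dr":[0,0,0],"gripper":0.03}
  ]
}}

```text
time: 14.02
eef_pos: [0.5753, 0.0655, 0.2123]
orientation: [1.869, 1.86, 0.391]
contact_force: [-0.7, 0.6, -8.9]
finger_gap: 0.0449
grasp_force: 55.0
```

```bash
python3 f.py
```

```text
depth mm 63.1 T [0.5753 0.0655 0.2123] F tool(x,y,z) [ 1.7 -5.1  7.1] M tool [ 2.05  0.6  -0.03] axis err [-0.0001  0.0003] tip in tool [-0.0002  0.0003  0.0029] 14.0167
```

Call:
{"fn": "jog_arm", "kwargs": {
  "plan": [
    {"slide":[0.00051,-0.00013,-0.00085],"dr":[0,0,0],"gripper":0.03},
    {"slide":[0,0,0],"dr":[0,0,0],"gripper":0.03}
  ]
}}

```text
time: 14.18
eef_pos: [0.5758, 0.0654, 0.2114]
orientation: [1.869, 1.86, 0.391]
contact_force: [-0.2, 1.1, -10.7]
finger_gap: 0.0451
grasp_force: 55.0
```

```bash
python3 f.py
```

```text
depth mm 64.1 T [0.5758 0.0654 0.2114] F tool(x,y,z) [ 2.4 -5.6  8.8] M tool [ 2.04  0.69 -0.04] axis err [-0.      0.0004] tip in tool [-0.0002  0.0003  0.0019] 14.1833
```

Call:
{"fn": "jog_arm", "kwargs": {
  "plan": [
    {"slide":[0.00051,-0.00013,-0.00085],"dr":[0,0,0],"gripper":0.03},
    {"slide":[0,0,0],"dr":[0,0,0],"gripper":0.03}
  ]
}}

```text
time: 14.35
eef_pos: [0.5764, 0.0653, 0.2105]
orientation: [1.869, 1.86, 0.391]
contact_force: [1.1, 1.2, -11.1]
finger_gap: 0.0457
grasp_force: 55.0
```

```bash
python3 f.py
```

```text
depth mm 65.2 T [0.5764 0.0653 0.2105] F tool(x,y,z) [ 2.6 -4.7  9.8] M tool [ 1.96  0.71 -0.05] axis err [-0.0001  0.0003] tip in tool [-0.0002  0.0003  0.0008] 14.35
```

Call:
{"fn": "jog_arm", "kwargs": {
  "plan": [
    {"slide":[0.00051,-0.00013,-0.00085],"dr":[0,0,0],"gripper":0.03},
    {"slide":[0,0,0],"dr":[0,0,0],"gripper":0.03}
  ]
}}

```text
time: 14.52
eef_pos: [0.5769, 0.065, 0.2096]
orientation: [1.869, 1.86, 0.391]
contact_force: [3.1, 0.7, -13.8]
finger_gap: 0.0447
grasp_force: 55.0
```

```bash
python3 f.py
```

```text
depth mm 66.3 T [0.5769 0.065  0.2096] F tool(x,y,z) [ 2.5 -4.4 13.2] M tool [1.93 0.76 0.02] axis err [-0.0002  0.0003] tip in tool [-0.0001  0.0003 -0.0003] 14.5167
```

Call:
{"fn": "jog_arm", "kwargs": {
  "plan": [
    {"slide":[0.00051,-0.00013,-0.00085],"dr":[0,0,0],"gripper":0.03},
    {"slide":[0,0,0],"dr":[0,0,0],"gripper":0.03}
  ]
}}

```text
time: 14.68
eef_pos: [0.5774, 0.0649, 0.2087]
orientation: [1.869, 1.86, 0.391]
contact_force: [3.9, 1.6, -15.5]
finger_gap: 0.0452
grasp_force: 55.0
```

```bash
python3 f.py
```

```text
depth mm 67.3 T [0.5774 0.0649 0.2087] F tool(x,y,z) [ 3.7 -4.6 15. ] M tool [ 1.81  0.83 -0.02] axis err [-0.0002  0.0003] tip in tool [-0.0001  0.0003 -0.0013] 14.6833
```

The draw-in has started, with axial force rising from 8 to 15 N. I'm continuing in 1 mm steps.

Call:
{"fn": "jog_arm", "kwargs": {
  "plan": [
    {"slide":[0.00051,-0.00013,-0.00085],"dr":[0,0,0],"gripper":0.03},
    {"slide":[0,0,0],"dr":[0,0,0],"gripper":0.03}
  ]
}}

```text
time: 14.85
eef_pos: [0.5779, 0.0649, 0.2079]
orientation: [1.869, 1.86, 0.391]
contact_force: [4.7, 0.9, -17.0]
finger_gap: 0.0453
grasp_force: 55.0
```

```bash
python3 f.py
```

```text
depth mm 68.3 T [0.5779 0.0649 0.2079] F tool(x,y,z) [ 3.2 -4.7 16.7] M tool [ 1.8   0.94 -0.05] axis err [0.     0.0003] tip in tool [-0.0002  0.0003 -0.0023] 14.85
```

Call:
{"fn": "jog_arm", "kwargs": {
  "plan": [
    {"slide":[0.00051,-0.00013,-0.00085],"dr":[0,0,0],"gripper":0.03},
    {"slide":[0,0,0],"dr":[0,0,0],"gripper":0.03}
  ]
}}

```text
time: 15.02
eef_pos: [0.5784, 0.0649, 0.2074]
orientation: [1.869, 1.86, 0.392]
contact_force: [-0.6, 1.3, -11.2]
finger_gap: 0.0449
grasp_force: 55.0
```

```bash
python3 f.py
```

```text
depth mm 68.9 T [0.5784 0.0649 0.2074] F tool(x,y,z) [ 2.7 -6.2  9. ] M tool [ 2.19  0.81 -0.06] axis err [0.0001 0.0006] tip in tool [-0.0003  0.0002 -0.0029] 15.0167
```

Call:
{"fn": "jog_arm", "kwargs": {
  "plan": [
    {"slide":[0.00026,-6e-05,-0.00043],"dr":[0,0,0],"gripper":0.03},
    {"slide":[0,0,0],"dr":[0,0,0],"gripper":0.03},
    {"slide":[0,0,0],"dr":[0,0,0],"gripper":0.03}
  ]
}}

```text
time: 15.27
eef_pos: [0.5786, 0.0649, 0.2072]
orientation: [1.869, 1.859, 0.392]
contact_force: [-3.5, 2.3, -7.7]
finger_gap: 0.0451
grasp_force: 55.0
```

```bash
python3 f.py
```

```text
depth mm 69.2 T [0.5786 0.0649 0.2072] F tool(x,y,z) [ 3.1 -6.8  4.4] M tool [ 2.4   0.78 -0.03] axis err [0.0002 0.0008] tip in tool [-0.0003  0.0001 -0.0032] 15.2667
```

The pull is gone: axial force is back to the holder's own weight at 69 mm. I'm letting go.

Call:
{"fn": "jog_arm", "kwargs": {
  "plan": [
    {"slide":[0,0,0],"dr":[0,0,0],"gripper":0.09},
    {"slide":[0,0,0],"dr":[0,0,0],"gripper":0.09},
    {"slide":[0,0,0],"dr":[0,0,0],"gripper":0.09},
    {"slide":[0,0,0],"dr":[0,0,0],"gripper":0.09},
    {"slide":[0,0,0],"dr":[0,0,0],"gripper":0.09},
    {"slide":[0,0,0],"dr":[0,0,0],"gripper":0.09},
    {"slide":[0,0,0],"dr":[0,0,0],"gripper":0.09},
    {"slide":[0,0,0],"dr":[0,0,0],"gripper":0.09},
    {"slide":[0,0,0],"dr":[0,0,0],"gripper":0.09},
    {"slide":[0,0,0],"dr":[0,0,0],"gripper":0.09},
    {"slide":[0,0,0],"dr":[0,0,0],"gripper":0.09},
    {"slide":[0,0,0],"dr":[0,0,0],"gripper":0.09}
  ]
}}

```text
time: 16.27
eef_pos: [0.5787, 0.0647, 0.207]
orientation: [1.869, 1.859, 0.392]
contact_force: [-0.6, 0.2, -0.6]
finger_gap: 0.09
grasp_force: 0.0
```

```bash
python3 f.py; python3 -c "
from h import *
print(manip.sense()['finger_gap'])
p=cam('wrist','w9.png')"
```

```text
depth mm 69.4 T [0.5787 0.0647 0.207 ] F tool(x,y,z) [ 0.3 -0.8  0.1] M tool [ 0.6   0.07 -0.05] axis err [-0.      0.0006] tip in tool [-0.0002  0.0001 -0.0034] 16.2667
0.09001185816692618
```

Call:
{"fn": "jog_arm", "kwargs": {
  "plan": [
    {"slide":[-0.00257,0.00064,0.00424],"dr":[0,0,0],"gripper":0.09},
    {"slide":[-0.00514,0.00128,0.00848],"dr":[0,0,0],"gripper":0.09},
    {"slide":[-0.00514,0.00128,0.00848],"dr":[0,0,0],"gripper":0.09},
    {"slide":[-0.00514,0.00128,0.00848],"dr":[0,0,0],"gripper":0.09},
    {"slide":[-0.00514,0.00128,0.00848],"dr":[0,0,0],"gripper":0.09},
    {"slide":[-0.01028,0.00256,0.01696],"dr":[0,0,0],"gripper":0.09},
    {"slide":[-0.01028,0.00256,0.01696],"dr":[0,0,0],"gripper":0.09},
    {"slide":[-0.01028,0.00256,0.01696],"dr":[0,0,0],"gripper":0.09},
    {"slide":[0,0,0],"dr":[0,0,0],"gripper":0.09},
    {"slide":[0,0,0],"dr":[0,0,0],"gripper":0.09}
  ]
}}

```text
time: 17.15
eef_pos: [0.5248, 0.0787, 0.2976]
orientation: [1.868, 1.859, 0.396]
contact_force: [-0.5, -0.1, 0.1]
finger_gap: 0.0896
grasp_force: 0.0
```

```bash
python3 f.py
python3 - <<'E'
from h import *
d=np.array([-.514,.128,.848]);tip=np.array([.576,.065,.210])
p=cam("wrist","w10.png");im=cv2.imread("pics/w10.png")
X={k:tip+a*d for k,a in(("die",.041),("mouth",-.069),("center",-.014))}
for k,x in X.items(): print(k,proj(p,x).round(1))
S=[cam("side"),cam("scene")]
for q in [p]+S:
    for l in("holder_center","holder_mouth"):print(q["name"],l,[(np.round(e["uv"],1),round(e["confidence"],2)) for e in manip.tip_of(q,l)[:2]],proj(q,X[l[7:]]).round(1))
c=proj(p,X["center"]).astype(int);c=np.clip(c,[100,80],[540,320])
cr=im[c[1]-80:c[1]+80,c[0]-100:c[0]+100];print("crop origin",c-[100,80])
s=S[0]["img"][130:230,300:400,::-1];t=S[1]["img"][150:250,280:380,::-1]
cv2.imwrite("pics/v10.png",np.hstack([cv2.resize(cr,(550,440),interpolation=2),np.vstack([cv2.resize(x,(220,220),interpolation=2) for x in(s,t)])]))
E
```

```text
depth mm -36.9 T [0.5248 0.0787 0.2976] F tool(x,y,z) [-0.2 -0.4 -0.3] M tool [ 0.54  0.1  -0.  ] axis err [0.0022 0.0035] tip in tool [-0.0008 -0.0012  0.1029] 17.15
die [314.8 213.1]
mouth [314.8 185.4]
center [314.8 196.7]
wrist holder_center [] [314.8 196.7]
wrist holder_mouth [(array([312.4, 184.6]), 0.76)] [314.8 185.4]
side holder_center [(array([344.6, 184. ]), 0.64), (array([289.9, 164.3]), 0.51)] [344.2 182.2]
side holder_mouth [(array([353.4, 193.3]), 0.84)] [351.2 192.3]
scene holder_center [(array([329. , 212.4]), 0.67), (array([326.2, 226.5]), 0.47)] [329.5 211.9]
scene holder_mouth [(array([326.4, 225.7]), 0.93), (array([330.3, 230.6]), 0.58)] [327.3 226.6]
crop origin [214 116]
```

View pics/v10.png

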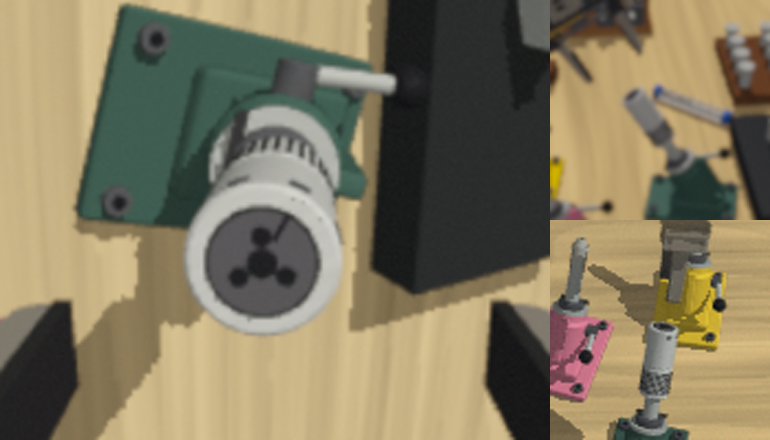

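The holder sits on the bar (die at crop 262,262) and matches the model projections in all three cameras. The gripper is clear, so I'm handing in.

```bash
python3 -c "
from plant import manip
print(manip.job_done())"
```

```text
the job is handed in; nothing more can be done
None
```

The die holder is on the green stand's bar, left on the click about 69 mm down from the bar's end. I released it, backed the gripper clear and handed the job in at about 17 s; no verdict came back.

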